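# Lock the sheeter's rollers with the pin

### The job

Lock the hand-cranked roller sheeter so that its rollers cannot turn while they are wiped down. Somewhere along the crank's way over the top and away from you a click can be felt: there the shaft's hidden cross-hole is lined up with the pin guide, and the crank stays put when let go. With the shaft so, push the lock pin from the parking bracket through the guide and the shaft until its knob sits down on the guide, and let go; never force the pin, and leave the saucer, cup, tamper and scoop where they are.

Things in the scene. Friction and masses are not known exactly. Their poses are not given: they have to be found in the camera images.
- sheeter: Hand-cranked roller sheeter for marzipan, fixed: grey cheeks 142 mm high (black knobs on top to 158 mm), two steel rollers along its y axis, 190 x 270 mm bed. Origin under the bed's middle, on the bar; z up; its -x side (in-feed slide) faces the robot. Crank at its -y end, bearing block with the pin guide between crank and cheek, the pin's parking bracket at its +y end
- shaft: Driven roller's shaft with the crank on its -y end; origin on the shaft's axis at the sheeter's middle, 75 mm above the bar, y along the axis, z toward the crank's grip (52 mm off the axis). It turns about y and stays where it is left; positive = over the top, away from the robot. Starts leaning 0.4 to 1.3 rad toward the robot; turning it takes 2 to 4 N at the grip
- guide_mouth (a point): Centre of the upper rim of the pin guide (23 mm square steel bush, 12 mm high, on the bearing block), 121 mm above the bar. The 11 mm bore runs straight down: 22 mm of guide, then a 44 mm collar hidden on the shaft, then 12 mm of block. The cheek is 26 mm off in +y. Axes as the sheeter's
- collar_mid (a point): Middle of the hidden collar, 46 mm below guide_mouth; axes as the sheeter's. Its 11.5 mm cross-hole, at an unknown angle to the crank, different each time, comes under the guide after 0.3 to 2.3 rad of positive cranking. There a spring plunger clicks into a notch: within 0.15 rad before it the crank pulls ahead with up to 10 N at the grip, past it holds back with up to 16 N; let go there, it centres itself
- park_mouth (a point): Centre of the upper rim of the parking bracket's 12 mm bore, 110 mm above the bar, 28 mm from the cheek; the pin is parked here with its knob on the rim. Axes as the sheeter's
- pin_knob (a point): Middle of the lock pin's black knob (25 to 28 mm thick, 24 mm high), z up the pin. Steel stem, 10 mm thick, 78 mm long with a 5 mm taper nose, begins 12 mm below; 90 g. Height of this point over guide_mouth: 66 mm if it stands on solid collar, 12 mm fully home (knob on the guide)
- lock_pin: The lock pin; origin at its lower tip, 90 mm below pin_knob, z up the pin. About 10 mm inside the cross-hole (pin_knob 56 mm over guide_mouth) two spring balls hold it up; pressing it past them takes 10 to 20 N, then a few N to the end. If the hole is not lined up it stands on solid steel: do not press there
- crank_grip (a point): Middle of the crank's black grip sleeve, 22 mm thick, 56 mm long, parallel to the sheeter's y axis, 52 mm from the shaft's axis and 205 mm from the sheeter's middle. The sleeve spins freely on its spindle, so it can be held from above, a finger before and a finger behind it, at any crank angle; its own axes turn with it
- saucer: White saucer, 150 mm across, 19 mm high, loose; origin under its centre
- cup: White cup with handle, 62 x 89 mm, 52 mm high, loose; origin under it, near the centre
- tamper_0: Coffee tamper standing on its base, 58 mm across, 93 mm high, loose; origin under its centre
- scoop: Metal scoop, 145 mm long, 30 mm high, lying loose; origin under its middle

How it is judged:
At the end, for the whole second after the job is handed in: The lock pin is through the guide, the shaft's cross-hole and the block below: its knob sits on the guide within 2.5 mm, upright and in line with the bore within 4 mm, everything let go (z of pin_knob in the frame of guide_mouth between 0.009 and 0.0145 m and horizontal distance between pin_knob and guide_mouth below 0.004 m and angle between pin_knob's own z axis and vertical below 0.08 rad); the robot touches nothing.
It fails at once if the pin is forced: pressed on the shaft with more than 45 N (contact force between lock_pin and shaft above 45 N).
It fails at once if a loose thing on the bar (saucer, cup, tamper, scoop) is shoved more than 30 mm (distance of any of saucer, cup, tamper_0, scoop from where it was at the start of the episode above 0.03 m).
It also fails if it takes over 64 s, if anything falls off the work surface, if the arm or the gripper's body presses on something with over 40 N, if the wrist force passes 120 N, or if a joint passes its speed limit or range.

### The arm

A 6-joint arm with a two-finger parallel gripper is mounted at the origin on a cart in front of the work surface, level with it; the furniture and walls round the work are solid. World frame = base frame: x ahead of the robot, y to its left, z up, the work surface at z = 0. Lengths are in m, angles in rad, forces in N, time in s.
With the tool pointing down it reaches from about 0.225 to 0.875 m from the base axis. Payload 3.4 kg.
Tool frame: the origin (TCP) lies at the very end of the fingers, on their centre line; the grasp point (between the pads) lies 19 mm behind it (grasp_offset is the distance from the TCP to the grasp point, in m); y points along the fingers, z is the direction in which the jaws open and shut, and the axes are right-handed (so a half turn about y gives the same grasp; the last joint's range is limited). The gripper opens to 85 mm and grips with 20 to 120 N. Pads are 22 mm wide; open, the fingers measure 114 mm over their backs; the gripper's body (76 mm by 85 mm) begins 54 mm behind the grasp point. The pads swing forward as they close: fully open they stand 13 mm farther back than shut.
Start: joints at [1.033, 0.276, 1.505, -0, 1.361, -0.121], TCP at [0.233, 0.526, 0.231] pointing down, gripper open.
Joint ranges: [-2.89, 2.89], [-0.75, 2.08], [0.22, 2.7], [-1.18, 4.32], [0.11, 2.71], [-2.7, 2.7]. Speed limits (rad/s): [2.57, 2.57, 3.14, 3.14, 3.14, 3.14].

### API

Orientations are given as a unit quaternion [w, x, y, z].
In Python, from rig import get_state, get_image, sign_off, grasp_offset gives the robot as it stands.
- The arm moves only by the shell command python3 -m jog 'ROWS' [FORCE]. ROWS is JSON, one flat list of numbers, 7 for each row, row after row: the closure in counts, from 0 (fully open) to 255 (shut), then the shift along the tool's x, y, z in cm, then the turn, a rotation vector about the tool's x, y, z in units of 8 degrees (1.0 is 8 degrees). In form: [jaw, tx, ty, tz, rx, ry, rz, jaw, tx, ty, tz, rx, ry, rz, ...]. A call has 1 to 12 rows; each row is the pose to reach, as a shift and turn from the pose commanded when the call began, along the tool's axes at that moment; what a row does not reach only later rows make up. A row lasts 1/8 s, in which the tool goes at most 62.5 mm and 10.7 degrees, less where a joint would pass 70% of its speed; a pose out of reach is approached as far as the arm can. A call with a gripper value outside its range is refused whole. The fingers move at their own pace and stop on an object; FORCE is the grip in N (left out, the last holds). Time passes only in rows, so rows that repeat a pose let the fingers close. It gives the time, the measured TCP pose, the force and the opening at its end, in the units of the state.
- get_state(): the state, without advancing time (a new reading comes with each control period).
- get_image(name): name is "side" or "top" or "wrist"; returns a dict with "color" (400x640x3 uint8, blue, green, red), "mtx" (3x3 intrinsics, pixels), "k1" (the pictures are not rectified: a ray, as slopes to the right and down, at radius r is drawn at 1 + k1 r^2 times it, then the intrinsics apply), "R" (3x3) and "t" (3): a world point X has camera coordinates R X + t; the wrist camera has in their place "tool_from_camera" (4x4, takes a point from camera to tool coordinates, whose origin is the TCP and whose axes are the tool frame's). Camera axes: x right, y down, z forward; pixel columns grow to the right and rows downward; lengths in m; the calibration is good to about 2 mm. A picture is of the moment at which its call begins: read the wrist's pose just before it. There is no depth.
- sign_off(): hands the job in, once; it reports no verdict.
The state is a dict: "clock": time; "qpos": joint angles; "qd": joint speeds; "effort": joint torques, N m; "position": TCP position; "ee_rot": TCP orientation; "contact_force": force on the tool from outside, world axes, zero at the start; "moment": the same for the moment, N m; "width": finger opening in m.
Only numpy, scipy, OpenCV 4.12 (cv2) and the standard library are available. Lean on these libraries where they do the work, as an engineer would, in place of code of your own. Each camera call takes 0.05 s, during which the arm holds its last target.

## Working session

There is one attempt and no reset: what is moved stays moved. The work goes in short steps, Python scripts to look and compute and a shell command to move; the robot and the scene stay as the last step left them, time stands still between calls to the robot, and variables do not carry over. Pictures are saved under pics/ and viewed, and the job is handed in when it is done.

```bash
ls; mkdir -p pics
python3 - <<'E'
from rig import *
import cv2,numpy as np
s=get_state(); print(s, grasp_offset)
for n in ["side","top","wrist"]:
    d=get_image(n); cv2.imwrite(f"pics/a_{n}.png",d["color"])
    print(n,{k:(np.array(v).round(4).tolist()) for k,v in d.items() if k!="color"})
E
```

```text
pics
{'clock': 0.0, 'qpos': array([ 1.03299491e+00,  2.76586782e-01,  1.50613507e+00, -6.48563584e-06,
        1.36067374e+00, -1.20986035e-01]), 'qd': array([ 0.00033956, -0.00017997,  0.00060294, -0.00118927, -0.00164149,
       -0.000991  ]), 'effort': array([ 3.46198767e-04, -4.16781414e+01, -2.45811886e+01, -4.69766983e-04,
        1.11128765e-02, -4.69975674e-06]), 'position': array([0.23251981, 0.52531932, 0.23044361]), 'ee_rot': array([-0.69120205,  0.69240984, -0.14650557,  0.14609743]), 'contact_force': array([-0.29558517, -0.09584294,  0.27193831]), 'moment': array([ 0.01676627, -0.03733318,  0.05188736]), 'width': 0.08517987311813911} 0.0187
side {'mtx': [[378.9401, 0.0, 312.6984], [0.0, 378.9401, 192.1756], [0.0, 0.0, 1.0]], 'k1': -0.0047, 'R': [[-0.9321, 0.3623, 0.0011], [0.2575, 0.6646, -0.7014], [-0.2549, -0.6535, -0.7127]], 't': [0.5202, -0.0603, 1.3062]}
top {'mtx': [[391.5157, 0.0, 318.3064], [0.0, 391.5157, 197.2411], [0.0, 0.0, 1.0]], 'k1': 0.0095, 'R': [[0.0066, -1.0, -0.0033], [-0.9781, -0.0058, -0.2081], [0.208, 0.0046, -0.9781]], 't': [-0.0347, 0.5473, 1.0597]}
wrist {'mtx': [[326.9295, 0.0, 320.9512], [0.0, 326.9295, 201.6018], [0.0, 0.0, 1.0]], 'k1': -0.0215, 'tool_from_camera': [[-0.0015, 0.945, 0.3271, -0.0849], [0.0003, -0.3271, 0.945, -0.1421], [1.0, 0.0016, 0.0002, -0.0004], [0.0, 0.0, 0.0, 1.0]]}
```

View pics/a_side.png

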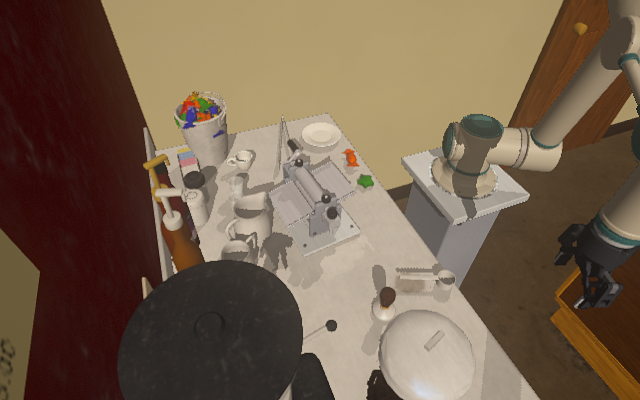

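View pics/a_top.png

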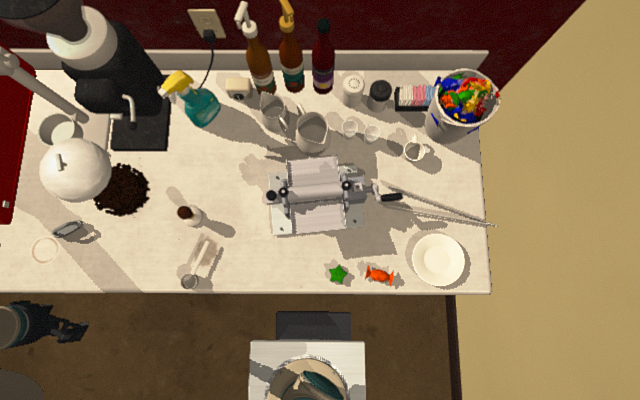

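View pics/a_wrist.png

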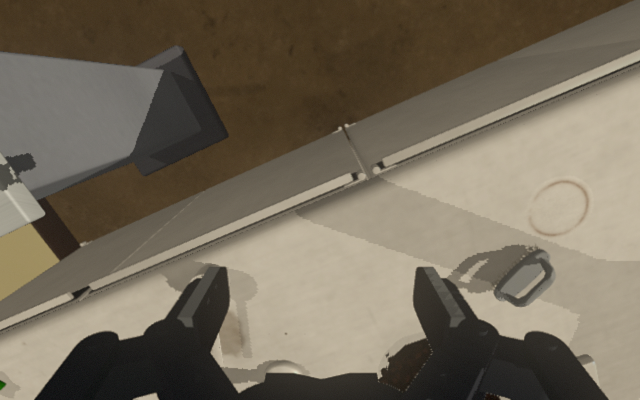

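The top view shows the sheeter around px (315,195), with its crank grip near (390,197), the black pin knob near (271,195) and the saucer at (438,260). Next I'll enlarge it.

Run:
```python
import cv2
a=cv2.imread("pics/a_top.png")[145:250,250:420]; cv2.imwrite("pics/b_top.png",cv2.resize(a,None,fx=4.7,fy=4.7,interpolation=cv2.INTER_CUBIC))
a=cv2.imread("pics/a_side.png")[110:260,230:380]; cv2.imwrite("pics/b_side.png",cv2.resize(a,None,fx=4,fy=4,interpolation=cv2.INTER_CUBIC))
```

```text
(no output)
```

View pics/b_top.png

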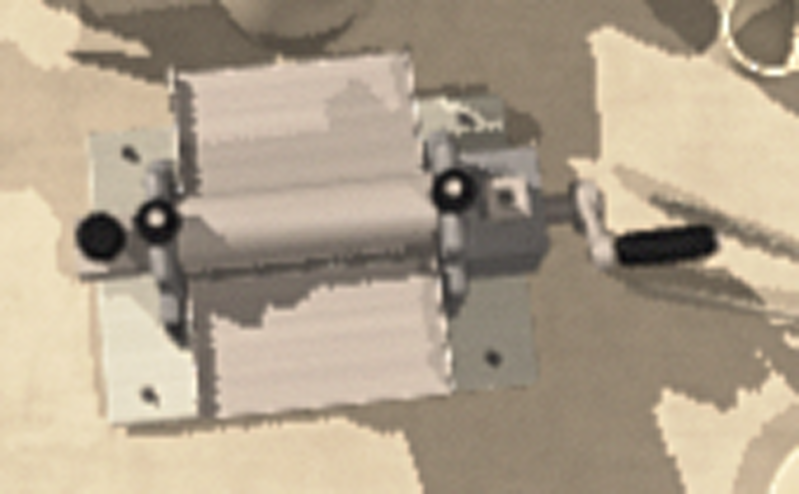

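View pics/b_side.png

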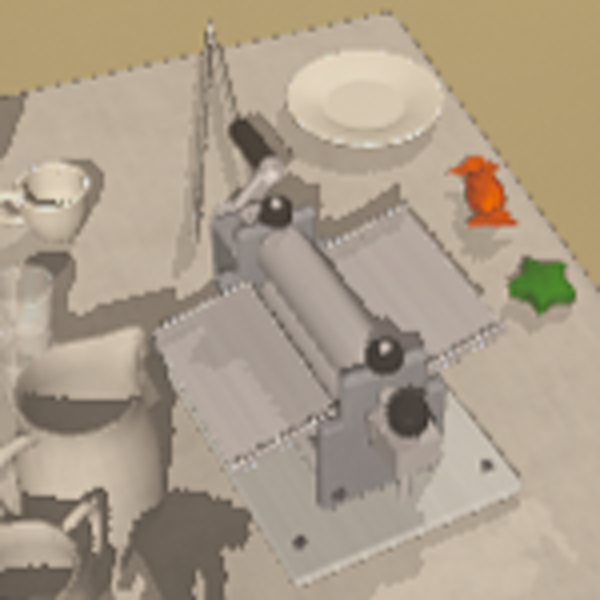

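```bash
cat > h.py <<'E'
from rig import *
import cv2,numpy as np
from scipy.spatial.transform import Rotation as Rn
def cam(n):
    d=get_image(n); s=get_state(); d["cam"]=n
    if n=="wrist":
        pass
    return d
def campose(d,s=None):
    if "R" in d: R=np.array(d["R"]);t=np.array(d["t"]);return R,t
    T=np.array(d["tool_from_camera"]); q=s["ee_rot"]; Rw=Rn.from_quat([q[1],q[2],q[3],q[0]]).as_matrix()
    Rc=Rw@T[:3,:3]; tc=Rw@T[:3,3]+s["position"]
    return Rc.T,-Rc.T@tc
def ray(d,R,t,uv):
    p=cv2.undistortPoints(np.array([[uv]],float),np.array(d["mtx"]),np.array([d["k1"],0,0,0.])).ravel()
    dirw=R.T@np.array([p[0],p[1],1]); return -R.T@t,dirw
def atz(d,R,t,uv,z):
    o,v=ray(d,R,t,uv); return o+v*(z-o[2])/v[2]
def tri(rays):
    A=np.zeros((3,3));b=np.zeros(3)
    for o,v in rays:
        v=v/np.linalg.norm(v);P=np.eye(3)-np.outer(v,v);A+=P;b+=P@o
    x=np.linalg.solve(A,b)
    return x,[np.linalg.norm((np.eye(3)-np.outer(v,v)/(v@v))@(x-o)) for o,v in rays]
def proj(d,R,t,X):
    r,_=cv2.Rodrigues(R); return cv2.projectPoints(np.array([X],float),r,t,np.array(d["mtx"]),np.array([d["k1"],0,0,0.]))[0].ravel()
def snap(n,name,crop=None,f=1):
    s=get_state(); d=get_image(n); im=d["color"]
    if crop: x0,y0,x1,y1=crop; im=im[y0:y1,x0:x1]
    cv2.imwrite("pics/"+name+".png",cv2.resize(im,None,fx=f,fy=f,interpolation=cv2.INTER_CUBIC))
    np.save("pics/"+name+".npy",{**{k:v for k,v in d.items()},"s":s},allow_pickle=True)
    return d,s
def load(name):
    d=np.load("pics/"+name+".npy",allow_pickle=True).item(); return d,*campose(d,d["s"])
def tool():
    s=get_state();q=s["ee_rot"];return np.array(s["position"]),Rn.from_quat([q[1],q[2],q[3],q[0]])
E
python3 - <<'E'
from h import *
d,s=snap("top","c_top"); R,t=campose(d)
e,_=snap("side","c_side"); R2,t2=campose(e)
T=lambda x,y:(250+x/4.7,145+y/4.7)
S=lambda x,y:(230+x/4,110+y/4)
P={"pinknobtop":(T(101,236),.134),"guide":(T(507,197),.121),"kn1":(T(157,220),.158),"kn2":(T(453,187),.158),
"gripA":(T(618,250),.12),"gripB":(T(716,240),.12),"bed_fl":(T(112,420),.008),"bed_fr":(T(532,388),.008),"bed_bl":(T(90,135),.008),"bed_br":(T(505,98),.008)}
for k,(uv,z) in P.items(): print(k,atz(d,R,t,uv,z).round(4))
print("pin",tri([ray(d,R,t,T(101,237)),ray(e,R2,t2,S(408,411))]))
print("kn1",tri([ray(d,R,t,T(157,220)),ray(e,R2,t2,S(384,354))]))
print("kn2",tri([ray(d,R,t,T(453,188)),ray(e,R2,t2,S(276,211))]))
print("gripend",tri([ray(d,R,t,T(714,240)),ray(e,R2,t2,S(240,130))]))
print("gripnear",tri([ray(d,R,t,T(620,248)),ray(e,R2,t2,S(266,160))]))
E
```

```text
pinknobtop [0.536  0.0928 0.134 ]
guide [ 0.5631 -0.1383  0.121 ]
kn1 [0.54  0.059 0.158]
kn2 [ 0.5597 -0.1048  0.158 ]
gripA [ 0.5326 -0.2014  0.12  ]
gripB [ 0.5388 -0.2575  0.12  ]
bed_fl [0.4463 0.0983 0.008 ]
bed_fr [ 0.4679 -0.1633  0.008 ]
bed_bl [0.6298 0.118  0.008 ]
bed_br [ 0.6561 -0.1491  0.008 ]
pin (array([0.53851458, 0.09407427, 0.12167566]), [np.float64(0.0005044625977697721), np.float64(0.0005044625977698026)])
kn1 (array([0.54290276, 0.06012964, 0.14586532]), [np.float64(0.00016496176323518958), np.float64(0.0001649617632349906)])
kn2 (array([ 0.56170824, -0.10532375,  0.14556925]), [np.float64(0.0005890416631529966), np.float64(0.0005890416631530105)])
gripend (array([ 0.54062626, -0.25881452,  0.10418109]), [np.float64(0.001757300507963697), np.float64(0.0017573005079636601)])
gripnear (array([ 0.53534887, -0.20378312,  0.11167544]), [np.float64(0.00019909214969525803), np.float64(0.00019909214969505922)])
```

```bash
cat >> h.py <<'E'
YAW=0.113
def delta(p,yaw=YAW,flip=1):
    """tool y down, tool z along flip*sheeter x ; prints shift cm and rot in units"""
    P,R=tool()
    xs=np.array([np.cos(yaw),np.sin(yaw),0]);z=flip*xs;y=np.array([0,0,-1.]);x=np.cross(y,z)
    Rt=Rn.from_matrix(np.column_stack([x,y,z]))
    print("shift cm",(R.inv().apply(np.array(p)-P)*100).round(3),"rot",((R.inv()*Rt).as_rotvec()/np.radians(8)).round(3))
E
python3 - <<'E'
from h import *
P,R=tool(); print(R.as_matrix().round(3))
for f in (1,-1): delta([0.538,-0.231,0.28],flip=f)
E
```

```text
[[ 0.914 -0.     0.405]
 [-0.405 -0.001  0.914]
 [-0.    -1.    -0.001]]
shift cm [ 58.548  -4.867 -56.822] rot [6.000e-03 7.455e+00 3.000e-03]
shift cm [ 58.548  -4.867 -56.822] rot [ 3.0000e-03 -1.5045e+01 -7.0000e-03]
```

```bash
python3 -m jog '[0,20,-7,-20,2.5,0,0, 0,58,-7,-56,0,7.455,0]' 2>&1 | head -5
```

```text
clock: 0.5
position: [0.2748, 0.4065, 0.2474]
ee_rot: [0.724, -0.622, 0.2, -0.221]
contact_force: [1.4, 0.4, 0.0]
width: 0.0854
```

Run:
```python
from h import *
delta([0.53,-0.19,0.30])
```

```text
shift cm [ 54.812 -11.133 -33.297] rot [-0.943  6.091 -0.556]
```

```bash
python3 -m jog '[0,5,-3,-3,-0.9,1,-0.5, 0,54.8,-11.1,-33.3,-0.943,6.09,-0.556, 0,54.8,-11.1,-33.3,-0.943,6.09,-0.556, 0,54.8,-11.1,-33.3,-0.943,6.09,-0.556, 0,54.8,-11.1,-33.3,-0.943,6.09,-0.556, 0,54.8,-11.1,-33.3,-0.943,6.09,-0.556, 0,54.8,-11.1,-33.3,-0.943,6.09,-0.556, 0,54.8,-11.1,-33.3,-0.943,6.09,-0.556, 0,54.8,-11.1,-33.3,-0.943,6.09,-0.556, 0,54.8,-11.1,-33.3,-0.943,6.09,-0.556, 0,54.8,-11.1,-33.3,-0.943,6.09,-0.556, 0,54.8,-11.1,-33.3,-0.943,6.09,-0.556]'
python3 - <<'E'
from h import *
delta([0.53,-0.19,0.30]); snap("wrist","d_w"); snap("top","d_top",(220,120,420,260),4)
E
```

```text
clock: 2.0
position: [0.5354, -0.1865, 0.3]
ee_rot: [0.53, -0.525, 0.471, -0.471]
contact_force: [-0.8, 0.4, -0.4]
width: 0.0856
shift cm [ 0.285 -0.001 -0.579] rot [-0.04   0.002 -0.042]
```

View pics/d_w.png

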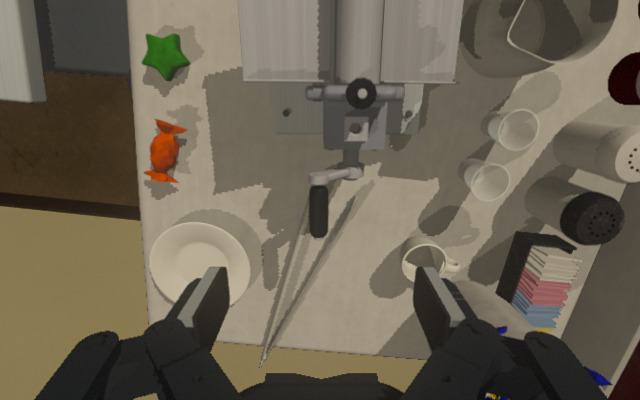

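The wrist view shows the grip sleeve from about (319,184) to (318,237), the guide at (356,128) and the cheek knob at (361,94).

Run:
```python
from h import *
d,R,t=load("d_w")
im=d["color"]; cv2.imwrite("pics/d_wc.png",cv2.resize(im[70:250,270:440],None,fx=3.3,fy=3.3,interpolation=cv2.INTER_CUBIC))
for n,uv,z in [("guide",(356,128),.121),("gripnear",(319.5,185),.113),("gripfar",(318,236),.113),("bedL",(243,80.5),.04),("bedR",(457,83),.04),("kn2",(361,94),.150)]:
    print(n,atz(d,R,t,uv,z).round(4))
p,Rt,tt=load("c_top")
T=lambda x,y:(250+x/4.7,145+y/4.7)
print(tri([ray(d,R,t,(356,128)),ray(p,Rt,tt,T(507,197))]))
print(tri([ray(d,R,t,(319,210)),ray(p,Rt,tt,T(667,244))]))
```

```text
guide [ 0.5639 -0.1336  0.121 ]
gripnear [ 0.5356 -0.1967  0.113 ]
gripfar [ 0.5405 -0.2551  0.113 ]
bedL [ 0.4356 -0.1024  0.04  ]
bedR [ 0.6834 -0.0763  0.04  ]
kn2 [ 0.5604 -0.1022  0.15  ]
(array([ 0.56440776, -0.13643626,  0.1159492 ]), [np.float64(0.0023594743845759087), np.float64(0.0023594743845759287)])
(array([ 0.54030158, -0.23286422,  0.094357  ]), [np.float64(0.0019479981472476514), np.float64(0.001947998147247532)])
```

View pics/d_wc.png

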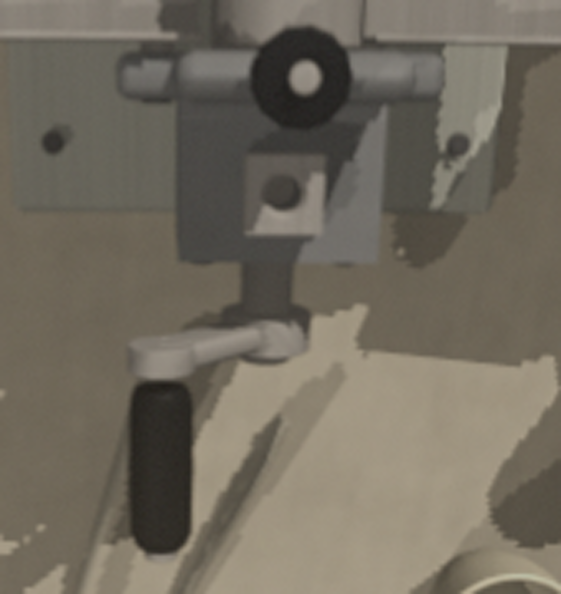

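```bash
sed -i 's/YAW=0.113/YAW=0.108/' h.py
python3 - <<'E'
from h import *
delta([0.538,-0.229,0.095])
E
```

```text
shift cm [ 4.67  20.518 -0.278] rot [-0.039  0.057 -0.051]
```

```bash
python3 -m jog '[0,4.7,5,-0.3,0,0,0, 0,4.7,11,-0.3,0,0,0, 0,4.7,14,-0.3,0,0,0, 0,4.7,14,-0.3,0,0,0]'
python3 - <<'E'
from h import *
delta([0.538,-0.229,0.095]); print(get_state()['qd'].round(3))
snap("wrist","e_w")
E
```

```text
clock: 2.6
position: [0.536, -0.228, 0.1584]
ee_rot: [0.531, -0.526, 0.472, -0.467]
contact_force: [-0.3, 0.5, 0.0]
width: 0.0853
shift cm [0.189 6.342 0.176] rot [-0.01   0.069 -0.071]
[ 0.001 -0.039 -0.087 -0.001  0.014 -0.001]
```

View pics/e_w.png

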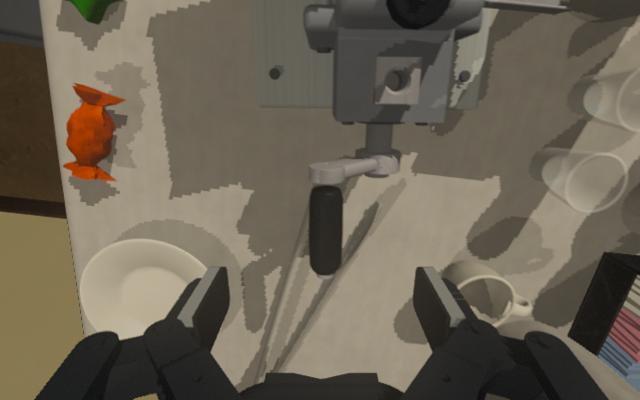

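Run:
```python
from h import *
d,R,t=load("e_w"); a,Ra,ta=load("d_w")
print("grip",tri([ray(d,R,t,(327,230)),ray(a,Ra,ta,(319,210.5))]), atz(d,R,t,(327,230),.1125), atz(d,R,t,(327,187),.1125), atz(d,R,t,(325.5,273),.1125))
print("guide",tri([ray(d,R,t,(397.5,79)),ray(a,Ra,ta,(356.4,127.6))]),atz(d,R,t,(397.5,79),.121))
```

```text
grip (array([ 0.5373122 , -0.21563555,  0.13847416]), [np.float64(0.00012784428424623853), np.float64(0.000127844284246213)]) [ 0.53930068 -0.22673851  0.1125    ] [ 0.53579882 -0.19889604  0.1125    ] [ 0.54216463 -0.25740033  0.1125    ]
guide (array([ 0.5651336 , -0.13382492,  0.11609086]), [np.float64(0.00037652320274737675), np.float64(0.00037652320274710825)]) [ 0.56441043 -0.13431743  0.121     ]
```

```bash
python3 - <<'E'
from h import *
delta([0.5393,-0.229,0.095])
E
python3 -m jog '[0,0.2,3.5,0.3,0,0.06,-0.06, 0,0.2,6.35,0.3,0,0.06,-0.06, 120,0.2,6.35,0.3,0,0.06,-0.06, 200,0.2,6.35,0.3,0,0.06,-0.06, 255,0.2,6.35,0.3,0,0.06,-0.06, 255,0.2,6.35,0.3,0,0.06,-0.06, 255,0.2,6.35,0.3,0,0.06,-0.06, 255,0.2,6.35,0.3,0,0.06,-0.06]' 30
```

```text
shift cm [0.06  6.574 0.12 ] rot [-0.039  0.07  -0.048]
clock: 3.65
position: [0.541, -0.2324, 0.0984]
ee_rot: [0.527, -0.526, 0.47, -0.475]
contact_force: [-3.3, -1.7, 6.5]
width: 0.0208
```

```bash
python3 - <<'E'
import numpy as np
a0=-.70
for a in np.arange(-.45,1.8,.1):
    print(round(a,2),"from0: ty %.2f tz %.2f"%(-5.2*(np.cos(a)-np.cos(a0)),5.2*(np.sin(a)-np.sin(a0))), "step ty %.2f tz %.2f"%(-5.2*(np.cos(a)-np.cos(a-.1)),5.2*(np.sin(a)-np.sin(a-.1))))
E
python3 -m jog '[255,0,-0.2,0.5,0,0,0, 255,0,-0.6,0.94,0,0,0, 255,0,-0.75,1.09,0,0,0]'
```

```text
-0.45 from0: ty -0.71 tz 1.09 step ty -0.25 tz 0.46
-0.35 from0: ty -0.91 tz 1.57 step ty -0.20 tz 0.48
-0.25 from0: ty -1.06 tz 2.06 step ty -0.15 tz 0.50
-0.15 from0: ty -1.16 tz 2.57 step ty -0.10 tz 0.51
-0.05 from0: ty -1.22 tz 3.09 step ty -0.05 tz 0.52
0.05 from0: ty -1.22 tz 3.61 step ty -0.00 tz 0.52
0.15 from0: ty -1.16 tz 4.13 step ty 0.05 tz 0.52
0.25 from0: ty -1.06 tz 4.64 step ty 0.10 tz 0.51
0.35 from0: ty -0.91 tz 5.13 step ty 0.15 tz 0.50
0.45 from0: ty -0.71 tz 5.61 step ty 0.20 tz 0.48
0.55 from0: ty -0.46 tz 6.07 step ty 0.25 tz 0.46
0.65 from0: ty -0.16 tz 6.50 step ty 0.29 tz 0.43
0.75 from0: ty 0.17 tz 6.89 step ty 0.33 tz 0.40
0.85 from0: ty 0.55 tz 7.26 step ty 0.37 tz 0.36
0.95 from0: ty 0.95 tz 7.58 step ty 0.41 tz 0.32
1.05 from0: ty 1.39 tz 7.86 step ty 0.44 tz 0.28
1.15 from0: ty 1.85 tz 8.10 step ty 0.46 tz 0.24
1.25 from0: ty 2.34 tz 8.28 step ty 0.48 tz 0.19
1.35 from0: ty 2.84 tz 8.42 step ty 0.50 tz 0.14
1.45 from0: ty 3.35 tz 8.51 step ty 0.51 tz 0.09
1.55 from0: ty 3.87 tz 8.55 step ty 0.52 tz 0.04
1.65 from0: ty 4.39 tz 8.53 step ty 0.52 tz -0.02
1.75 from0: ty 4.90 tz 8.47 step ty 0.52 tz -0.07
clock: 4.03
position: [0.5521, -0.2313, 0.1059]
ee_rot: [0.527, -0.526, 0.47, -0.475]
contact_force: [-2.3, 0.2, 4.0]
width: 0.0211
```

```bash
f(){ grep -E "position|contact"; }
python3 -m jog '[255,0,-0.2,0.48,0,0,0, 255,0,-0.2,0.48,0,0,0]' |f
python3 -m jog '[255,0,-0.15,0.5,0,0,0, 255,0,-0.15,0.5,0,0,0]' |f
python3 -m jog '[255,0,-0.1,0.51,0,0,0, 255,0,-0.1,0.51,0,0,0]' |f
```

```text
position: [0.5582, -0.2306, 0.1084]
contact_force: [-3.9, -0.4, 7.7]
position: [0.5637, -0.23, 0.11]
contact_force: [-2.0, -0.5, 8.0]
position: [0.5708, -0.2293, 0.1112]
contact_force: [4.6, 1.4, 5.1]
```

```bash
f(){ grep -E "position|contact"; }
python3 -m jog '[255,0,-0.04,0.26,0,0,0, 255,0,-0.04,0.26,0,0,0]' |f
python3 -m jog '[255,0,-0.02,0.26,0,0,0, 255,0,-0.02,0.26,0,0,0]' |f
python3 -m jog '[255,0,0,0.26,0,0,0, 255,0,0,0.26,0,0,0]' |f
```

```text
position: [0.5744, -0.2288, 0.1114]
contact_force: [6.7, 2.2, 4.2]
position: [0.5756, -0.2287, 0.1113]
contact_force: [5.1, 1.2, 6.1]
position: [0.5766, -0.2286, 0.1113]
contact_force: [1.7, -0.2, 7.0]
```

```bash
f(){ grep -E "position|contact"; }
python3 -m jog '[255,0,0,0.26,0,0,0, 255,0,0,0.26,0,0,0]' |f
python3 -m jog '[255,0,0.02,0.26,0,0,0, 255,0,0.02,0.26,0,0,0]' |f
```

```text
position: [0.5775, -0.2285, 0.1112]
contact_force: [-2.4, -0.7, 9.9]
position: [0.5786, -0.2284, 0.1111]
contact_force: [-4.7, -1.1, 10.5]
```

```bash
f(){ grep -E "position|contact|width|clock"; }
python3 -m jog '[255,0,-0.2,-0.35,0,0,0, 255,0,-0.3,-0.35,0,0,0]' |f
python3 -m jog '[150,0,-0,0,0,0,0, 0,0,0,0,0,0,0, 0,0,0,0,0,0,0, 0,0,-5,0,0,0,0, 0,0,-8,0,0,0,0]' |f
python3 - <<'E'
from h import *
d,s=snap("wrist","f_w"); R,t=campose(d,s)
E
```

```text
clock: 6.28
position: [0.5762, -0.2286, 0.1116]
contact_force: [0.9, -3.4, -7.1]
width: 0.0209
clock: 6.9
position: [0.5769, -0.2279, 0.1949]
contact_force: [0.9, -1.0, -0.2]
width: 0.0855
```

View pics/f_w.png

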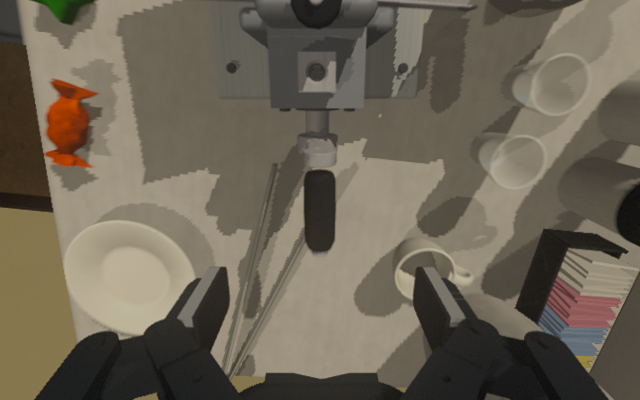

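The crank is now nearly upright in its notch. The guide hole is at (316,71).

Run:
```python
from h import *
d,R,t=load("f_w"); 
cv2.imwrite("pics/f_c.png",cv2.resize(d["color"][30:130,250:390],None,fx=5,fy=5,interpolation=cv2.INTER_CUBIC))
print(atz(d,R,t,(316,71),.121))
delta([0.5385,0.075,0.28]); delta([0.5385,0.094,0.20])
```

```text
[ 0.56368352 -0.13433795  0.121     ]
shift cm [-30.577  -8.342  -0.602] rot [-0.103  0.001  0.056]
shift cm [-32.528  -0.355  -0.512] rot [-0.103  0.001  0.056]
```

View pics/f_c.png

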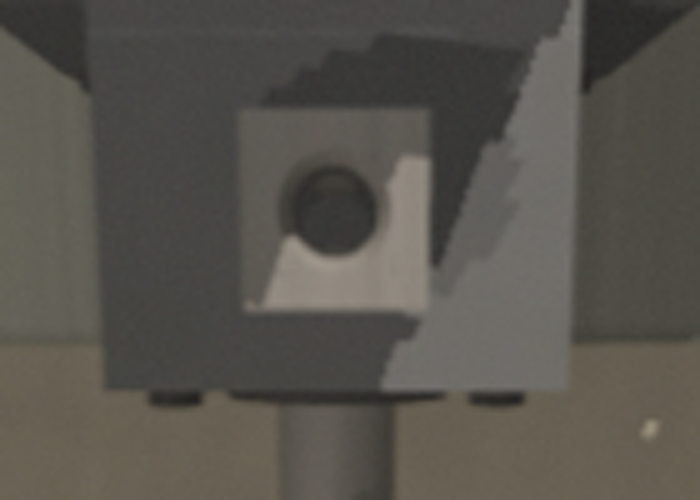

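```bash
python3 -m jog '[0,-5,-5,-0.6,0,0,0, 0,-10,-8,-0.6,0,0,0, 0,-32.5,-8,-0.6,-0.1,0,0, 0,-32.5,-8,-0.6,-0.1,0,0, 0,-32.5,-8,-0.6,-0.1,0,0, 0,-32.5,-8,-0.6,-0.1,0,0, 0,-32.5,-5,-0.6,-0.1,0,0, 0,-32.5,-5,-0.6,-0.1,0,0]'
python3 - <<'E'
from h import *
snap("wrist","g_w"); delta([0.5385,0.094,0.20])
E
```

```text
clock: 7.95
position: [0.533, 0.0954, 0.2399]
ee_rot: [-0.523, 0.53, -0.474, 0.47]
contact_force: [-0.1, -0.4, 0.6]
width: 0.0854
shift cm [0.126 4.116 0.463] rot [0.07  0.002 0.019]
```

View pics/g_w.png

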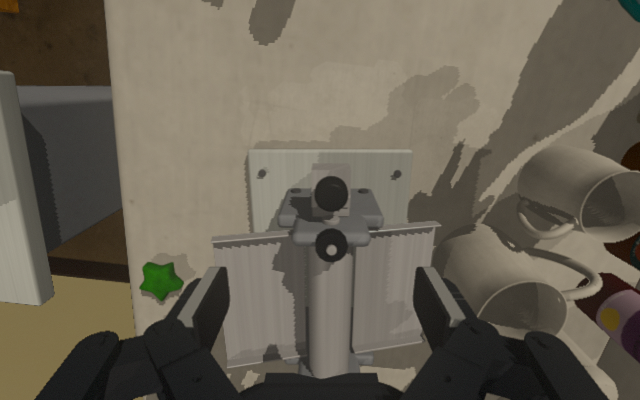

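The pin knob is at (331,194) and the cheek knob at (331,245).

Run:
```python
from h import *
d,R,t=load("g_w"); a,Ra,ta=load("c_top"); s,Rs,ts=load("c_side")
T=lambda x,y:(250+x/4.7,145+y/4.7)
cv2.imwrite("pics/g_c.png",cv2.resize(d["color"][160:280,270:400],None,fx=4.5,fy=4.5,interpolation=cv2.INTER_CUBIC))
for z in(.122,.126): print(atz(d,R,t,(331,194),z))
print(tri([ray(d,R,t,(331,194)),ray(a,Ra,ta,T(101,237)),ray(s,Rs,ts,(332,212.75))]))
```

```text
[0.5392963  0.09685094 0.122     ]
[0.53907849 0.09812953 0.126     ]
(array([0.53886888, 0.09498562, 0.12136418]), [np.float64(0.0016565731580085884), np.float64(0.0009129127343013464), np.float64(0.001171354043934416)])
```

View pics/g_c.png

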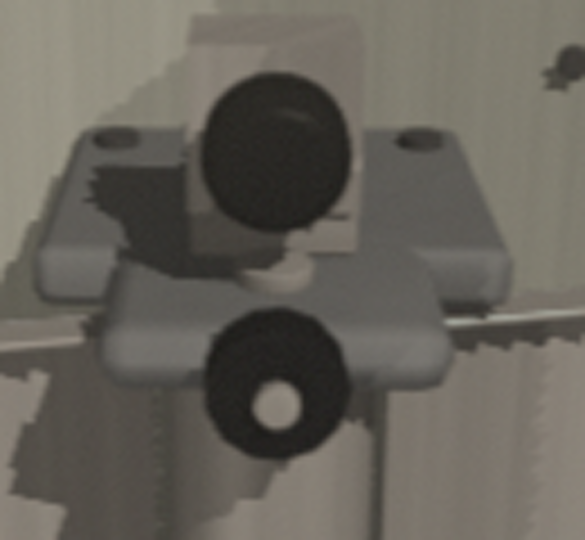

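Run:
```python
from h import *
delta([0.539,0.0965,0.115],yaw=.106)
```

```text
shift cm [-0.14  12.615  0.623] rot [0.07  0.016 0.019]
```

```bash
python3 -m jog '[0,-0.14,5,0.6,0.07,0,0, 0,-0.14,9,0.6,0.07,0,0, 0,-0.14,9,0.6,0.07,0,0]'
python3 - <<'E'
from h import *
delta([0.539,0.0965,0.115],yaw=.106); snap("wrist","i_w")
E
```

```text
clock: 8.38
position: [0.5385, 0.0957, 0.1501]
ee_rot: [-0.524, 0.527, -0.473, 0.473]
contact_force: [0.8, 0.8, -0.1]
width: 0.0853
shift cm [-0.087  3.507  0.071] rot [0.024 0.004 0.018]
```

View pics/i_w.png

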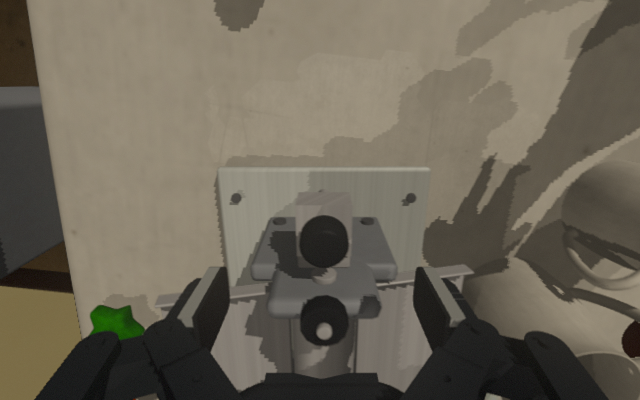

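```bash
python3 - <<'E'
from h import *
d,R,t=load("i_w"); g,Rg,tg=load("g_w")
print(atz(d,R,t,(323.5,241.5),.123),atz(g,Rg,tg,(331.3,193.8),.123)); print(tri([ray(d,R,t,(323.5,241.5)),ray(g,Rg,tg,(331.3,193.8))]))
E
python3 -m jog '[0,-0.1,2,0.1,0,0,0, 0,-0.1,3.5,0.1,0,0,0, 100,-0.1,3.5,0.1,0,0,0, 200,-0.1,3.5,0.1,0,0,0, 255,-0.1,3.5,0.1,0,0,0, 255,-0.1,3.5,0.1,0,0,0, 255,-0.1,3.5,0.1,0,0,0]' 60
```

```text
[0.53926149 0.09731183 0.123     ] [0.53946844 0.09737271 0.123     ]
(array([0.5393443 , 0.09748981, 0.12336619]), [np.float64(0.00010372596723860372), np.float64(0.00010372596723845442)])
clock: 9.3
position: [0.5404, 0.0974, 0.1179]
ee_rot: [-0.526, 0.527, -0.471, 0.473]
contact_force: [-2.5, -0.1, 5.4]
width: 0.0228
```

```bash
python3 -m jog '[120,0,0,0,0,0,0, 120,0,0.3,0,0,0,0, 120,0,0.6,0.05,0,0,0, 255,0,0.6,0.05,0,0,0, 255,0,0.6,0.05,0,0,0, 255,0,0.6,0.05,0,0,0, 255,0,0.6,0.05,0,0,0]' 60;  python3 - <<'E'
from h import *
snap("wrist","j_w",(200,150,440,360),3)
E
```

```text
clock: 10.18
position: [0.5403, 0.0974, 0.1107]
ee_rot: [-0.526, 0.527, -0.472, 0.473]
contact_force: [-4.8, -1.1, 5.2]
width: 0.0229
```

View pics/j_w.png

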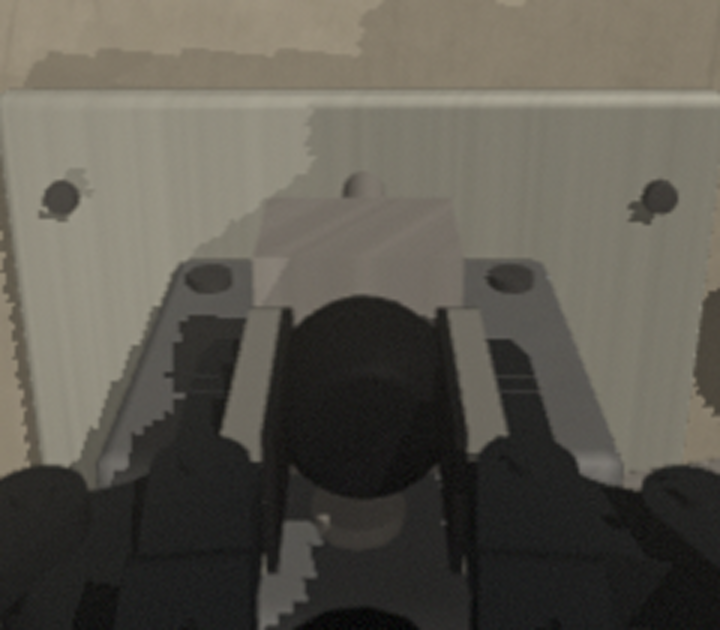

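```bash
python3 -m jog '[255,0,-0.5,-0.1,0,0,0, 255,0,-1.5,-0.1,0,0,0, 255,0,-3,-0.1,0,0,0]'; python3 -m jog '[255,0,-4,0,0,0,0, 255,0,-8,0,0,0,0, 255,0,-12.5,0,0,0,0, 255,0,-12.5,0,0,0,0]';  python3 - <<'E'
from h import *
snap("wrist","k_w"); delta([0.565,-0.134,0.262],yaw=.106)
E
```

```text
clock: 10.6
position: [0.5402, 0.0974, 0.1412]
ee_rot: [-0.526, 0.527, -0.471, 0.473]
contact_force: [-2.2, 0.1, -2.7]
width: 0.0226
clock: 11.1
position: [0.544, 0.0981, 0.2718]
ee_rot: [0.53, -0.523, 0.468, -0.477]
contact_force: [1.2, -0.0, -1.3]
width: 0.0234
shift cm [23.304  0.771 -0.253] rot [-0.075  0.014  0.022]
```

View pics/k_w.png

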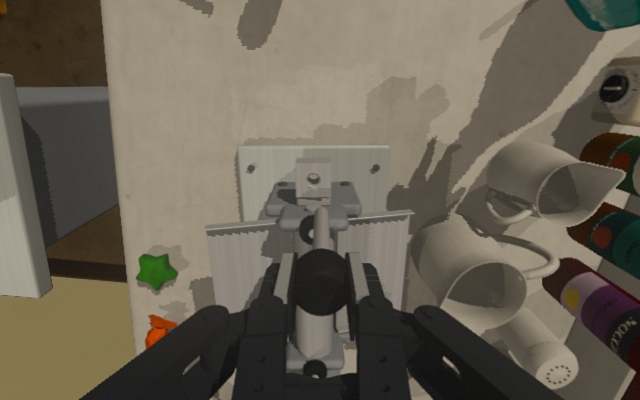

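Run:
```python
from h import *
d,R,t=load("k_w")
cv2.imwrite("pics/k_c.png",cv2.resize(d["color"][150:320,240:400],None,fx=4,fy=4,interpolation=cv2.INTER_CUBIC))
T=np.array(d["tool_from_camera"]);R2=T[:3,:3].T;t2=-R2@T[:3,3]
for p in [(0,-.0113,0),(0,.0007,0),(0,.0787,0),(0,-.0233,0)]: print(p,proj(d,R2,t2,p).round(1))
print("park",atz(d,R,t,(313.5,179.5),.110))
```

```text
(0, -0.0113, 0) [321.8 281.3]
(0, 0.0007, 0) [321.8 267.9]
(0, 0.0787, 0) [321.6 211.9]
(0, -0.0233, 0) [321.9 296.9]
park [0.53883534 0.09858609 0.11      ]
```

View pics/k_c.png

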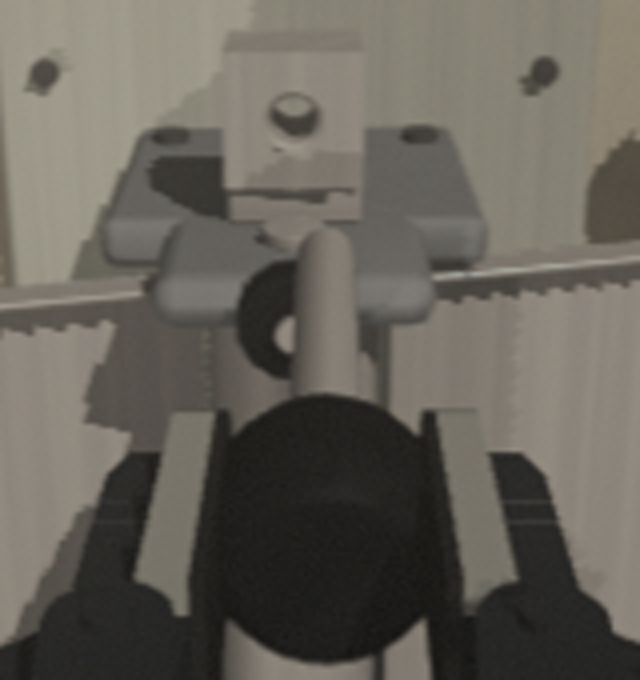

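```bash
python3 -m jog '[255,6,0,0,-0.07,0,0, 255,12,0,-0.2,-0.07,0,0, 255,18,0.5,-0.25,-0.07,0,0, 255,23.3,0.7,-0.25,-0.07,0,0, 255,23.3,0.7,-0.25,-0.07,0,0, 255,23.3,0.7,-0.25,-0.07,0,0]';  python3 - <<'E'
from h import *
snap("wrist","l_w"); delta([0.565,-0.1345,0.225],yaw=.106)
d,R,t=load("l_w")
cv2.imwrite("pics/l_c.png",cv2.resize(d["color"][150:320,240:400],None,fx=4,fy=4,interpolation=cv2.INTER_CUBIC))
E
```

```text
clock: 11.9
position: [0.5624, -0.1337, 0.2585]
ee_rot: [-0.524, 0.529, -0.474, 0.471]
contact_force: [-1.3, 0.1, -0.1]
width: 0.0228
shift cm [0.162 3.383 0.258] rot [0.059 0.017 0.01 ]
```

View pics/l_c.png

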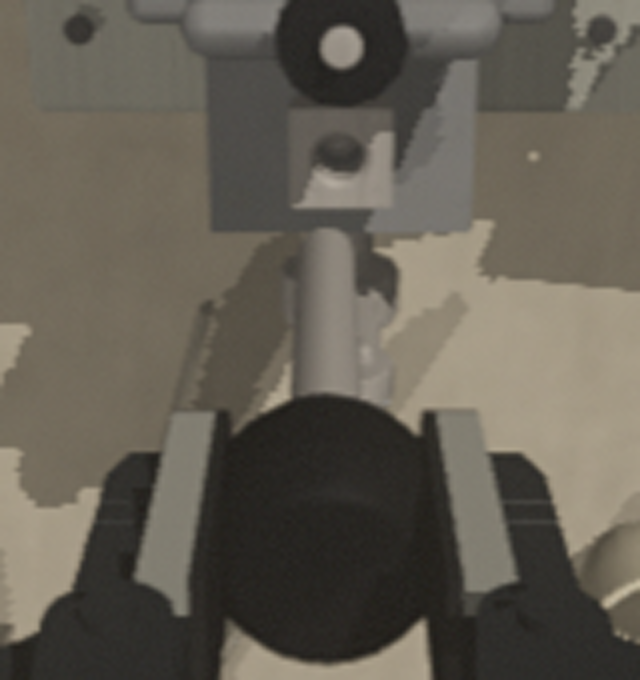

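```bash
python3 -m jog '[255,0.08,1.7,0.25,0,0,0, 255,0.08,3.2,0.25,0,0,0, 255,0.08,3.2,0.25,0,0,0, 255,0.08,3.2,0.25,0,0,0]';  python3 - <<'E'
from h import *
snap("wrist","m_w"); delta([0.565,-0.1345,0.205],yaw=.106)
d,R,t=load("l_w"); print("guide from l",atz(d,R,t,(325.2,189.5),.121))
d,R,t=load("m_w")
cv2.imwrite("pics/m_c.png",cv2.resize(d["color"][150:320,240:400],None,fx=4,fy=4,interpolation=cv2.INTER_CUBIC))
E
```

```text
clock: 12.45
position: [0.5652, -0.1344, 0.2274]
ee_rot: [-0.524, 0.529, -0.473, 0.471]
contact_force: [-0.4, -0.4, -0.9]
width: 0.0232
shift cm [-0.028  2.271 -0.024] rot [0.049 0.016 0.022]
guide from l [ 0.56459222 -0.1346281   0.121     ]
```

View pics/m_c.png

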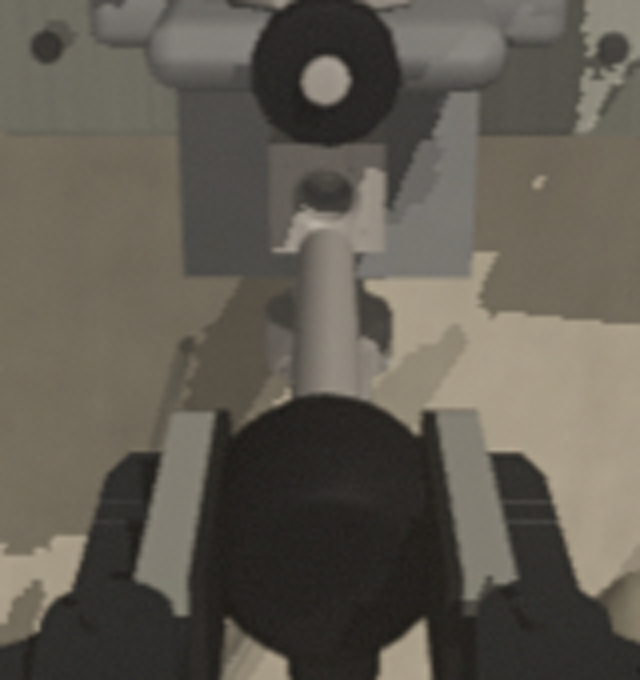

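Run:
```python
from h import *
d,R,t=load("m_w"); g=atz(d,R,t,(321.6,198.8),.121); print(g)
s=d["s"];q=s["ee_rot"];Rw=Rn.from_quat([q[1],q[2],q[3],q[0]])
print("guide in tool mm",(Rw.inv().apply(g-s["position"])*1000).round(2), "down in tool",Rw.inv().apply([0,0,-1]).round(4))
```

```text
[ 0.56442914 -0.1341568   0.121     ]
guide in tool mm [-6.6000e-01  1.0635e+02  2.0000e-02] down in tool [-0.0027  1.      0.0075]
```

```bash
f(){ grep -E "position|contact|clock"; }
python3 -m jog '[255,-0.05,1.2,0,0.05,0,0, 255,-0.05,2.5,0,0.05,0,0, 255,-0.05,2.5,0,0.05,0,0]'|f
python3 -m jog '[255,0,0.4,0,0,0,0, 255,0,0.4,0,0,0,0]'|f
python3 -m jog '[255,0,0.4,0,0,0,0, 255,0,0.4,0,0,0,0]'|f
```

```text
clock: 12.88
position: [0.5638, -0.1341, 0.2007]
contact_force: [0.2, -0.2, 0.4]
clock: 13.12
position: [0.5649, -0.1344, 0.1983]
contact_force: [0.1, -0.5, -0.6]
clock: 13.38
position: [0.5649, -0.1345, 0.1942]
contact_force: [-0.1, -0.8, -0.9]
```

```bash
f(){ grep -E "position|contact|clock"; }
python3 -m jog '[255,0,0.5,0,0,0,0, 255,0,0.8,0,0,0,0, 255,0,0.8,0,0,0,0]'|f
python3 -m jog '[255,0,0.4,0,0,0,0, 255,0,0.7,0,0,0,0, 255,0,0.7,0,0,0,0]'|f
```

```text
clock: 13.75
position: [0.5648, -0.1344, 0.186]
contact_force: [-0.2, -0.9, -1.4]
clock: 14.12
position: [0.5648, -0.1344, 0.1791]
contact_force: [-0.0, 0.0, -1.9]
```

```bash
f(){ grep -E "position|contact|clock"; }
python3 -m jog '[255,0,0.3,0,0,0,0, 255,0,0.3,0,0,0,0]'|f
python3 -m jog '[255,0,0.3,0,0,0,0, 255,0,0.3,0,0,0,0]'|f
python3 -m jog '[255,0,0.2,0,0,0,0, 255,0,0.2,0,0,0,0]'|f
```

```text
clock: 14.38
position: [0.5648, -0.1344, 0.1762]
contact_force: [-0.9, -0.9, -0.7]
clock: 14.62
position: [0.5648, -0.1344, 0.1731]
contact_force: [0.2, -1.7, -1.4]
clock: 14.88
position: [0.5649, -0.1344, 0.1713]
contact_force: [-0.0, -0.4, -1.8]
```

```bash
f(){ grep -E "position|contact|clock|width"; }
python3 -m jog '[255,0,0.3,0,0,0,0, 255,0,0.3,0,0,0,0]'|f
python3 -m jog '[255,0,0.3,0,0,0,0, 255,0,0.3,0,0,0,0]'|f
python3 -m jog '[255,0,0.2,0,0,0,0, 255,0,0.2,0,0,0,0]'|f
```

```text
clock: 15.12
position: [0.5648, -0.1344, 0.1681]
contact_force: [-0.2, -0.9, -1.4]
width: 0.0228
clock: 15.38
position: [0.565, -0.1345, 0.1653]
contact_force: [0.5, -0.6, -0.7]
width: 0.0231
clock: 15.62
position: [0.5653, -0.1347, 0.1641]
contact_force: [0.4, -1.0, 2.7]
width: 0.0229
```

```bash
f(){ grep -E "position|contact|clock|width"; }
python3 -m jog '[255,0,0.2,0,0,0,0, 255,0,0.2,0,0,0,0]'|f
python3 -m jog '[255,0,0.2,0,0,0,0, 255,0,0.2,0,0,0,0]'|f
```

```text
clock: 15.88
position: [0.5651, -0.1346, 0.1618]
contact_force: [-0.7, -0.6, 4.6]
width: 0.023
clock: 16.12
position: [0.565, -0.1345, 0.1592]
contact_force: [0.3, -1.0, 1.1]
width: 0.0232
```

```bash
f(){ grep -E "position|contact|clock|width"; }
python3 -m jog '[255,0,0.2,0,0,0,0, 255,0,0.2,0,0,0,0]'|f
python3 -m jog '[255,0,0.3,0,0,0,0, 255,0,0.3,0,0,0,0]'|f
python3 - <<'E'
from h import *
snap("wrist","n_w"); d,R,t=load("n_w")
cv2.imwrite("pics/n_c.png",cv2.resize(d["color"][150:320,240:400],None,fx=4,fy=4,interpolation=cv2.INTER_CUBIC))
E
```

```text
clock: 16.38
position: [0.5649, -0.1344, 0.1567]
contact_force: [0.4, -1.1, -2.7]
width: 0.0233
clock: 16.62
position: [0.5649, -0.1345, 0.154]
contact_force: [2.0, -1.1, -0.6]
width: 0.0228
```

View pics/n_c.png

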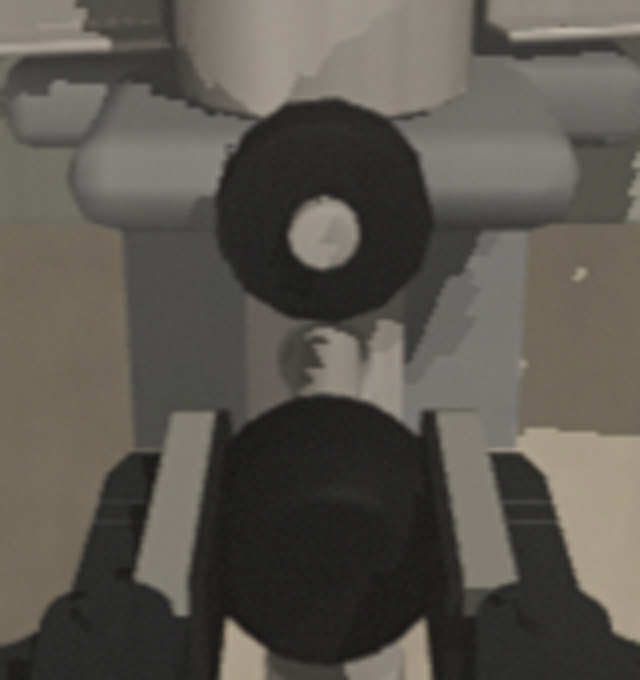

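```bash
f(){ grep -E "position|contact|clock"; }
python3 -m jog '[255,0,0.4,0,0,0,0, 255,0,0.8,0,0,0,0, 255,0,0.8,0,0,0,0]'|f
python3 -m jog '[255,0,0.4,0,0,0,0, 255,0,0.8,0,0,0,0, 255,0,0.8,0,0,0,0]'|f
python3 -m jog '[255,0,0.3,0,0,0,0, 255,0,0.3,0,0,0,0]'|f
python3 -m jog '[255,0,0.3,0,0,0,0, 255,0,0.3,0,0,0,0]'|f
```

```text
clock: 17.05
position: [0.5648, -0.1344, 0.1461]
contact_force: [0.3, -0.2, -2.9]
clock: 17.42
position: [0.565, -0.1345, 0.138]
contact_force: [1.1, -1.0, -2.2]
clock: 17.68
position: [0.5646, -0.1345, 0.1346]
contact_force: [1.8, -1.4, -3.7]
clock: 17.92
position: [0.5649, -0.1346, 0.1319]
contact_force: [0.5, -2.2, -2.0]
```

```bash
f(){ grep -E "position|contact|clock"; }
python3 -m jog '[255,0,0.3,0,0,0,0, 255,0,0.3,0,0,0,0]'|f
python3 -m jog '[255,0,0.3,0,0,0,0, 255,0,0.3,0,0,0,0]'|f
python3 -m jog '[255,0,0.2,0,0,0,0, 255,0,0.2,0,0,0,0]'|f
python3 -m jog '[255,0,0.2,0,0,0,0, 255,0,0.2,0,0,0,0]'|f
```

```text
clock: 18.18
position: [0.5647, -0.1345, 0.129]
contact_force: [0.0, -1.2, -1.3]
clock: 18.42
position: [0.565, -0.1346, 0.126]
contact_force: [1.0, -1.6, -0.9]
clock: 18.68
position: [0.5649, -0.1347, 0.1243]
contact_force: [0.9, -1.8, -0.1]
clock: 18.92
position: [0.565, -0.1346, 0.1222]
contact_force: [0.4, -1.8, 0.6]
```

```bash
f(){ grep -E "position|contact|clock"; }
python3 -m jog '[255,0,0.1,0,0,0,0, 255,0,0.1,0,0,0,0]'|f
python3 -m jog '[255,0,0.1,0,0,0,0, 255,0,0.1,0,0,0,0]'|f
python3 - <<'E'
from h import *
snap("wrist","o_w",(200,100,440,360),2.3); snap("side","o_s",(230,110,380,260),4)
E
```

```text
clock: 19.18
position: [0.565, -0.1347, 0.1217]
contact_force: [-0.4, -2.3, 4.0]
clock: 19.42
position: [0.565, -0.1347, 0.1217]
contact_force: [-2.9, -1.0, 8.8]
```

View pics/o_w.png

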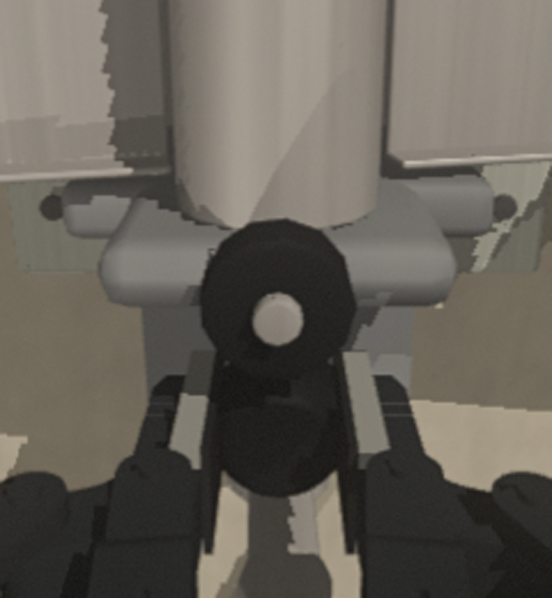

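```bash
python3 -m jog '[255,0,-0.2,0,0,0,0, 180,0,-0.2,0,0,0,0, 60,0,-0.2,0,0,0,0, 0,0,-0.2,0,0,0,0, 0,0,-0.2,0,0,0,0, 0,0,-0.2,0,0,0,0, 0,0,-4,0,0,0,0, 0,0,-8,0,0,0,0, 0,0,-14,0,0,0,0, 0,0,-14,0,0,0,0, 0,0,-14,0,0,0,0]'
python3 - <<'E'
from h import *
snap("wrist","p_w",(200,80,440,280),3); snap("side","p_s",(230,110,380,260),4)
E
```

```text
clock: 20.9
position: [0.5646, -0.1341, 0.2603]
ee_rot: [-0.525, 0.527, -0.472, 0.473]
contact_force: [-0.8, 0.3, -0.5]
width: 0.0853
```

View pics/p_w.png

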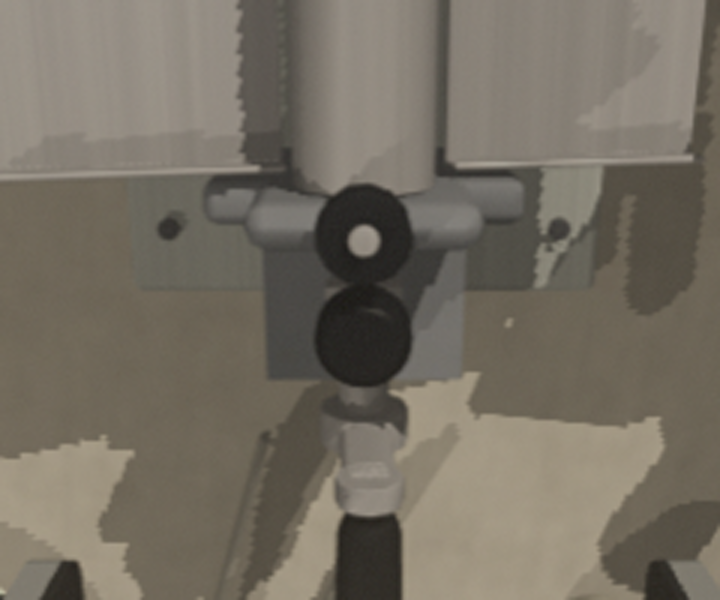

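View pics/p_s.png

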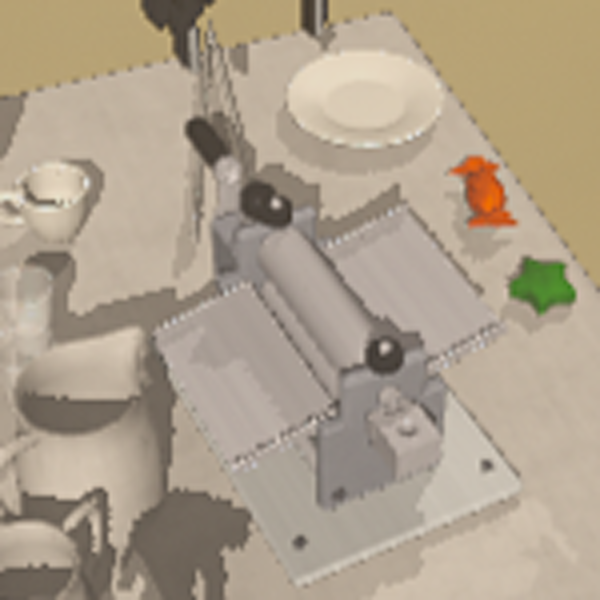

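Run:
```python
from h import *
d,R,t=load("p_w"); e,Re,te=load("p_s")
for z in (.129,.133,.137): print(z,atz(d,R,t,(321.3,191.7),z))
print(tri([ray(d,R,t,(321.3,191.7)),ray(e,Re,te,(230+260/4,110+200/4))]))
print(get_state()['contact_force'],get_state()['clock'])
```

```text
0.129 [ 0.56451212 -0.13562162  0.129     ]
0.133 [ 0.56437529 -0.13436386  0.133     ]
0.137 [ 0.56423846 -0.13310611  0.137     ]
(array([ 0.56420673, -0.1339777 ,  0.1339946 ]), [np.float64(0.00015097451363943034), np.float64(0.0001509745136393392)])
[-0.04410743 -0.42783612  0.09147301] 21.0
```

```bash
python3 -c "
from rig import *
print(sign_off())"
```

```text
the job is handed in; nothing more can be done
None
```

The sheeter is locked: the pin is through the guide, the shaft and the block, with its knob down on the guide. I handed the job in at about 21 s of the 64 s; no verdict was reported.

- **Crank:** I turned it over the top from about -0.7 rad. The force at the grip pulled ahead, then reversed close to upright. I went back to that point and let go, and the crank stayed put.
- **Pin:** I took it from the parking bracket and lowered it in small steps. It passed the collar surface without resistance. The highest vertical force I read was about 9 N, as the knob landed on the guide. Each reading comes only at the end of a step, so short peaks at the spring balls may not show.
- **Seating:** The pin stopped firmly with the tool 11.0 mm higher than at the parked grasp, which is the height difference between the two rims. After release, the pictures put the knob's middle at (0.564, -0.134, 0.133 to 0.134), about 12 to 13 mm over the guide and within about 1 mm of its bore.
- **Hand-in state:** The gripper was open and about 0.14 m higher than where it let go, with the measured force near zero. The saucer and cup looked unmoved in the last side view. I did not look at the tamper and scoop again, but the arm only passed well above that area.
- **Disagreements:** An early check of the crank grip's height by triangulation gave 0.094 to 0.138 m. I used the height worked out from the crank's geometry instead, about 0.113 m. My first move had an unintended small tilt typed into it, high over free space, which I corrected in the next move.

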